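Slide the bench scraper into its case and snap the lid shut

TASK

Put the scraper away: keeping it flat on the bench and never lifting it, slide it blade first under the keeper board of the wooden case until it is fully home, while the lid stands open. Then fold the lid down over it and press the lid past its catch so that it stays shut. Leave the can, the hammer and the notched beam end alone.

Things in the scene. Friction and masses are not known exactly. Their poses are not given: they have to be found in the camera images.
- scraper: bench scraper lying flat, 120 mm long (x) x 80 wide (y): steel blade 5 mm thick from x = -34 to +60 mm, dark wooden grip bar 14 mm high, 80 wide across its rear, from x = -60 to -34. Origin: centre of the underside; x points to the blade's front edge, z up. 0.25 to 0.5 kg
- scraper_edge (a point): middle of the blade's front edge, on the underside, 60 mm ahead of the scraper's origin; same axes
- scraper_back (a point): middle of the rear face of the grip bar, 7 mm above the underside: the place to push; same axes
- case: low wooden case fixed to the bench, 150 mm long (x), 138 wide (y), 36 high without its lid; no floor, the scraper slides in along the bench. Origin: centre of the underside; x points into the case: open mouth at x = -75 mm, slot end at +63. Inner walls 120 mm apart at x = -75, flaring in to 86 from x = -35 on. A keeper board, 9 to 17 mm above the bench, spans x = -27 to +63
- slot_mouth (a point): middle of the keeper board's front edge at bench level (x = -27 mm in the case); same axes as the case
- slot_end (a point): middle of the slot's end wall at bench level (x = +63 mm in the case), where the blade's front edge stops; same axes as the case
- lid (a joint): angle of the plywood lid: 0 shut, about 0.13 resting on its catch, 1.57 upright, up to 2.1 leaning back. It stays where left when near upright and falls on to the catch by itself below about 0.9. Snapping it past the catch takes about 10 N down at its front edge.
- lid_hinge (a point): middle of the lid's hinge line, on top of the case's far end (x = +75 mm, 36 mm above the bench); its axes turn with the lid
- lid_front (a point): middle of the top of the lid's free edge. Lid: 145 mm long from the hinge, 118 wide, 6 thick; shut, it lies flat with its top 42 mm above the bench and its free edge over the case's mouth; a tongue 60 mm wide hangs 30 mm below the free edge and drops behind the grip bar with 6 mm to spare. Axes turn with the lid: z is the normal of its upper face
- can: bystander: closed can, 70 mm across, 110 mm high, origin at the centre of its underside
- mallet: bystander: hammer lying on the bench, origin at about its middle underside
- beam: bystander: dark wooden beam end 90 x 90 x 60 mm with a notch in its top, origin at the centre of its underside

How it is judged:
By the outcome, as a careful person would: the job done as asked, in the order asked, and still so for the second after the job is handed in, with the robot touching nothing.
It also fails if it takes over 64 s, if anything falls off the work surface, if the arm or the gripper's body presses on something with over 40 N, if the wrist force passes 120 N, or if a joint passes its speed limit or range.

ROBOT

A 6-joint arm with a two-finger parallel gripper is mounted at the origin on the work surface. World frame = base frame: x ahead of the robot, y to its left, z up, the work surface at z = 0. Lengths are in m, angles in rad, forces in N, time in s.
With the tool pointing down it reaches from about 0.3 to 0.75 m from the base axis. Payload 8.5 kg.
Tool frame: the origin (TCP) lies midway between the tips of the shut fingers; the grasp point (between the pads) lies bot.grip_point_offset behind it (bot.grip_point_offset is the distance from the TCP to the grasp point, in m); z points along the fingers, y is the direction in which the jaws open and shut (so a half turn about z gives the same grasp; the last joint's range is limited). The gripper opens to 88 mm and grips with 3 to 60 N. Pads are 18 mm wide; open, the fingers measure 123 mm over their backs; the gripper's body (75 mm by 187 mm) begins 45 mm behind the grasp point.
Start: joints at [1.128, 0.381, 1.297, -0, 1.464, -0.215], TCP at [0.124, 0.536, 0.239] pointing down, gripper open.
Joint ranges: [-3.11, 3.11], [-0.89, 2.33], [0.22, 2.48], [-1.42, 4.56], [0.17, 2.85], [-2.88, 2.88]. Speed limits (rad/s): [2.39, 2.39, 3.14, 3.14, 3.14, 3.14].

INTERFACE

Orientations are given as a unit quaternion [x, y, z, w].
In Python, from cell import bot gives the robot as it stands. The module is installed in compiled form; this text tells all that it offers.
- The arm moves only by the tool send_rows, never from a script. Its argument "increments" is a list of rows, each a list of 4 numbers: the shift along the tool's x, y, z in m, then the turn about the tool's z in degrees. In form: [[x, y, z, roll], ...]. A call has 1 to 20 rows; each row shifts and turns the pose as measured when the row begins, along the tool's axes as they then stand; what a row does not reach is not made up. A row lasts 1/12 s, in which the tool goes at most 41.7 mm and 7.16 degrees, less where a joint would pass 70% of its speed; a pose out of reach is approached as far as the arm can. A call is refused whole if a number of a shift passes 0.0417 or a number of a turn 7.16, either way. A call with a gripper value outside its range is refused whole. "hand" is the finger opening in m, from 0 to 0.0881, set as the call begins (left out, the last holds). The fingers move at their own pace and stop on an object; "force" is the grip in N (left out, the last holds). Time passes only in rows, so rows that do not move let the fingers close. It gives the time, the measured TCP pose, the force and the opening at its end, in the units of the state.
- bot.observe(): the state, without advancing time (a new reading comes with each control period).
- bot.capture(name): name is "side" or "top" or "wrist"; returns the picture (384x512x3 uint8, red, green, blue); there is no depth.
- bot.camera_info(name): a dict with "fx", "fy", "cx", "cy" (pixels), "world_from_camera" (4x4, takes a point from camera to world coordinates). Camera axes: x right, y down, z forward; pixel columns grow to the right and rows downward; lengths in m; the calibration is good to about 2 mm. A picture is of the moment at which its call begins: read the wrist's pose just before it. camera_info takes no time and is no camera call; for the wrist camera it gives the pose at the moment of the call.
- bot.close_job(): hands the job in, once; it reports no verdict.
Trained networks look in the newest picture that a camera, given by its name, has taken for a name from the list of things; names that differ only in an ending like _2 or _b are one class to them, and where a whole thing is asked for, a point or a joint stands for the part that bears it (a point fixed in the world has none). Each returns a list of dicts, best first, with "p" (0 to 1); they miss things now and then, are a little off and sometimes report something else, mostly with a low value. They report only what shows in the picture. A call takes as long as a camera call.
- bot.search_frame(label, camera): "box" ([left, top, right, bottom] as shares, 0 to 1, of the picture: columns of its width, rows of its height, round what is visible of it).
- bot.tip_of(label, camera): "point" ([row, column] as shares, 0 to 1, of the picture: columns of its width, rows of its height: a listed point, or the origin of a listed thing).
The state is a dict: "clock": time; "joint_pos": joint angles; "qvel": joint speeds; "tau": joint torques, N m; "eef_pos": TCP position; "eef_rot": TCP orientation; "ft_force": force on the tool from outside, world axes, zero at the start; "ft_torque": the same for the moment, N m; "grip_width": finger opening in m.
Only numpy, scipy, OpenCV 4.12 (cv2) and the standard library are available. Lean on these libraries where they do the work, as an engineer would, in place of code of your own. Each camera call takes 0.05 s, during which the arm holds its last target. There are 200 camera calls.

## Working session

There is one attempt and no reset: what is moved stays moved. The work goes in short steps, Python scripts to look and compute and a tool call to move; the robot and the scene stay as the last step left them, time stands still between calls to the robot, and variables do not carry over. Pictures are saved under pics/ and viewed, about 8 in all and at most 12, crops included, and the job is handed in when it is done.

Besides the shell and the picture viewer there is one more tool, called in YAML: its name, and indented under it one key for each argument. send_rows: Moves the arm, as the interface text tells. Its arguments: {"type":"object","properties":{"increments":{"type":"array","items":{"type":"array","items":{"type":"number"}}},"hand":{"type":"number"},"force":{"type":"number"}},"required":["increments"]}

```bash
mkdir -p pics
cat > h.py <<'E'
from cell import bot
import numpy as np, cv2
from scipy.spatial.transform import Rotation as R
def ray(cam,px):
    i=bot.camera_info(cam);T=np.array(i["world_from_camera"])
    d=T[:3,:3]@np.array([(px[0]-i["cx"])/i["fx"],(px[1]-i["cy"])/i["fy"],1]);return T[:3,3],d
def onz(cam,px,z):
    o,d=ray(cam,px);return o+d*(z-o[2])/d[2]
def proj(cam,p):
    i=bot.camera_info(cam);T=np.linalg.inv(np.array(i["world_from_camera"]));c=T[:3,:3]@np.array(p)+T[:3,3]
    return i["cx"]+i["fx"]*c[0]/c[2],i["cy"]+i["fy"]*c[1]/c[2]
def tip(l,cam):
    return [((r["point"][1]*512,r["point"][0]*384),r["p"]) for r in bot.tip_of(l,cam)[:2]]
def save(cam,n):
    im=bot.capture(cam);cv2.imwrite(f"pics/{n}.png",im[:,:,::-1].copy());return im
E
python3 - <<'E'
from h import *
a=save("top","top0");b=save("side","side0")
cv2.imwrite("pics/both0.png",np.vstack([a,b])[:,:,::-1][:, :].copy())
Z=dict(scraper=0,scraper_edge=0,scraper_back=.007,case=0,slot_mouth=0,slot_end=0,lid_hinge=.036,can=0,mallet=0,beam=0,lid_front=.18)
for c in("top","side"):
  for l,z in Z.items():
    for px,p in tip(l,c)[:1]: print(c,l,np.round(px,1),round(p,2),onz(c,px,z).round(4))
s=bot.observe();print(s["eef_pos"],s["eef_rot"],s["clock"],bot.grip_point_offset,s["ft_force"])
E
```

```text
top scraper [233.5 228.6] 0.59 [0.559  0.1515 0.    ]
top scraper_edge [253.1 219.4] 0.75 [0.5856 0.0952 0.    ]
top scraper_back [211.  228.8] 0.92 [0.5579 0.2158 0.007 ]
top case [343.2 215.5] 0.77 [ 0.5976 -0.1667  0.    ]
top slot_mouth [336.4 213.8] 0.81 [ 0.6025 -0.147   0.    ]
top slot_end [366.5 214.1] 0.95 [ 0.6018 -0.2348  0.    ]
top lid_hinge [372.2 214.2] 0.9 [ 0.5983 -0.242   0.036 ]
top can [138.1 237.3] 0.89 [0.5336 0.4247 0.    ]
top mallet [341.3 164. ] 0.92 [ 0.7498 -0.1647  0.    ]
top beam [145.4 189.8] 0.86 [0.6712 0.408  0.    ]
top lid_front [400.5 213.6] 0.85 [ 0.5867 -0.2758  0.18  ]
side scraper [218.  203.6] 0.65 [0.5664 0.1658 0.    ]
side scraper_edge [228.  222.2] 0.71 [0.5822 0.0974 0.    ]
side scraper_back [212.5 190.1] 0.86 [0.5576 0.2116 0.007 ]
side case [254.  321.4] 0.73 [ 0.5954 -0.16    0.    ]
side slot_mouth [249.  308.4] 0.84 [ 0.5911 -0.1327  0.    ]
side slot_end [258.9 356. ] 0.62 [ 0.5919 -0.2227  0.    ]
side lid_hinge [208.9 186.7] 0.7 [0.5486 0.1912 0.036 ]
side can [198.2 149.3] 0.84 [0.5347 0.4171 0.    ]
side mallet [330.1 309.6] 0.96 [ 0.7389 -0.1622  0.    ]
side beam [243.7 145.5] 0.61 [0.6723 0.4158 0.    ]
side lid_front [278.5 328.5] 0.93 [ 0.6014 -0.2763  0.18  ]
[0.1242117  0.53576882 0.23876317] [1.13652332e-01 9.93520582e-01 1.13288406e-05 1.06192179e-05] 1.2 0.0187 [ 0.56705775  1.17792496 -0.24163116]
```

View pics/both0.png

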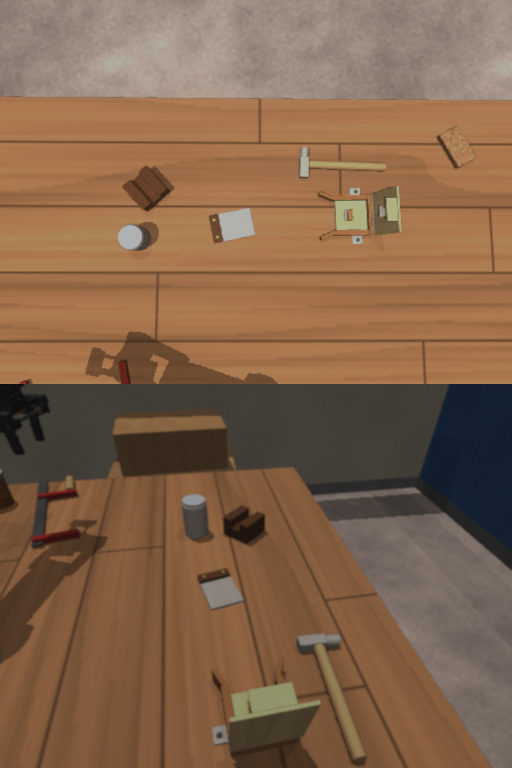

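The scraper (top picture, about 233,226) points mostly along −y, tilted about 13° toward +x. The case (about 350,215) has its mouth toward it, with the lid open. I'll move above and behind the scraper and refine with the wrist camera.

send_rows:
  increments:
    - [-0.034,-0.0116,0,0]
    - [-0.034,-0.0116,0,0]
    - [-0.034,-0.0116,0,0]
    - [-0.034,-0.0116,0,0]
    - [-0.034,-0.0116,0,0]
    - [-0.034,-0.0116,0,0]
    - [-0.034,-0.0116,0,0]
    - [-0.034,-0.0116,0,0]
    - [-0.034,-0.0116,0,0]
    - [-0.034,-0.0116,0,0]
    - [-0.034,-0.0116,0,0]
    - [-0.034,-0.0116,0,0]
    - [-0.034,-0.0116,0,0]
    - [-0.034,-0.0116,0,0]
  hand: 0.04

```text
clock: 2.37
eef_pos: [0.5658, 0.262, 0.2392]
eef_rot: [0.108, 0.994, 0.002, 0.0]
ft_force: [-0.1, 0.4, 0.3]
grip_width: 0.0404
```

send_rows:
  increments:
    - [0,0,0,7]
    - [0,0,0,7]
    - [0,0,0,7]
    - [0,0,0,7]
    - [0,0,0,7]
    - [0,0,0,7]
    - [0,0,0,7]
    - [0,0,0,7]
    - [0,0,0,7]
    - [0,0,0,7]
    - [0,0,0,7]
    - [0,0,0,7]
    - [0,0,0,7]
    - [0,0,0,0]

```text
clock: 3.53
eef_pos: [0.5734, 0.2547, 0.2354]
eef_rot: [0.798, 0.602, -0.0, -0.001]
ft_force: [0.9, 0.6, 0.5]
grip_width: 0.0398
```

Run:
```python
from h import *
s=bot.observe();print(s["eef_pos"],R.from_quat(s["eef_rot"]).as_matrix().round(3),s["joint_pos"],s["clock"])
save("wrist","w0")
Z=dict(scraper=0,scraper_edge=0,scraper_back=.007,slot_mouth=0,slot_end=0,case=0)
for l,z in Z.items():
    for px,p in tip(l,"wrist")[:1]: print(l,np.round(px,1),round(p,2),onz("wrist",px,z).round(4))
```

```text
[0.57338079 0.25471915 0.23543619] [[ 0.275  0.961 -0.002]
 [ 0.961 -0.275  0.001]
 [ 0.001 -0.002 -1.   ]] [0.22903158 0.52234317 1.06866694 0.00156133 1.55207909 0.5076232 ] 3.5333
scraper_edge [286.3 261.8] 0.93 [0.5802 0.0995 0.    ]
scraper_back [245.7 189.7] 0.84 [0.5555 0.2167 0.007 ]
```

View pics/w0.png

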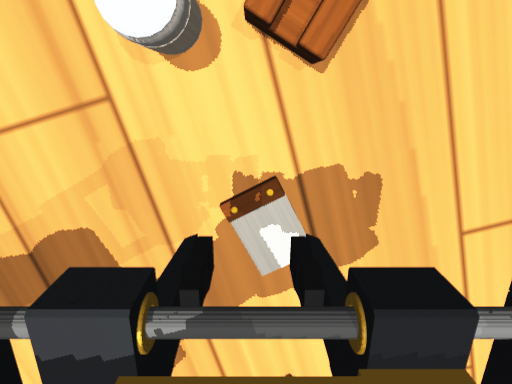

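send_rows:
  increments:
    - [-0.035,0.0131,0,0]
    - [-0.035,0.0131,0,0]
    - [-0.035,0.0131,0,0]
    - [-0.035,0.0131,0,0]
    - [-0.035,0.0131,0,0]
    - [-0.035,0.0131,0,0]
    - [-0.035,0.0131,0,0]
    - [-0.035,0.0131,0,0]
    - [-0.035,0.0131,0,0]
    - [0,0,0,-5]
    - [0,0,0,-5]
    - [0,0,0,-5]
    - [0,0,0,0]

```text
clock: 4.97
eef_pos: [0.6049, -0.0968, 0.2342]
eef_rot: [0.701, 0.713, 0.0, -0.001]
ft_force: [0.3, 0.4, -0.0]
grip_width: 0.0399
```

Run:
```python
from h import *
s=bot.observe();print(s["eef_pos"],R.from_quat(s["eef_rot"]).as_matrix().round(3),s["joint_pos"],s["clock"])
print(np.array(bot.camera_info("wrist")["world_from_camera"]).round(3))
im=save("wrist","w1")
cv2.imwrite("pics/w1b.png",cv2.resize(im,(800,600))[:,:,::-1].copy())
Z=dict(scraper_edge=0,scraper_back=.007,slot_mouth=0,slot_end=0,case=0,lid_hinge=.036)
for l,z in Z.items():
    for px,p in tip(l,"wrist")[:1]: print(l,np.round(px,1),round(p,2),onz("wrist",px,z).round(4))
```

```text
[ 0.60494065 -0.09682702  0.23418562] [[-0.017  1.    -0.   ]
 [ 1.     0.017  0.001]
 [ 0.001 -0.    -1.   ]] [-3.52152212e-01  4.95655440e-01  1.11906549e+00  1.08217128e-03
  1.52756616e+00 -3.69377241e-01] 4.9667
[[ 1.     0.017  0.005  0.603]
 [ 0.018 -0.95  -0.311 -0.017]
 [-0.     0.311 -0.95   0.38 ]
 [ 0.     0.     0.     1.   ]]
slot_mouth [243.3 188. ] 0.97 [ 0.5953 -0.137   0.    ]
slot_end [245. 252.] 0.61 [ 0.5981 -0.2278  0.    ]
case [244.6 210.4] 0.88 [ 0.5972 -0.1674  0.    ]
lid_hinge [243.5 273.9] 0.95 [ 0.5971 -0.2388  0.036 ]
```

View pics/w1b.png

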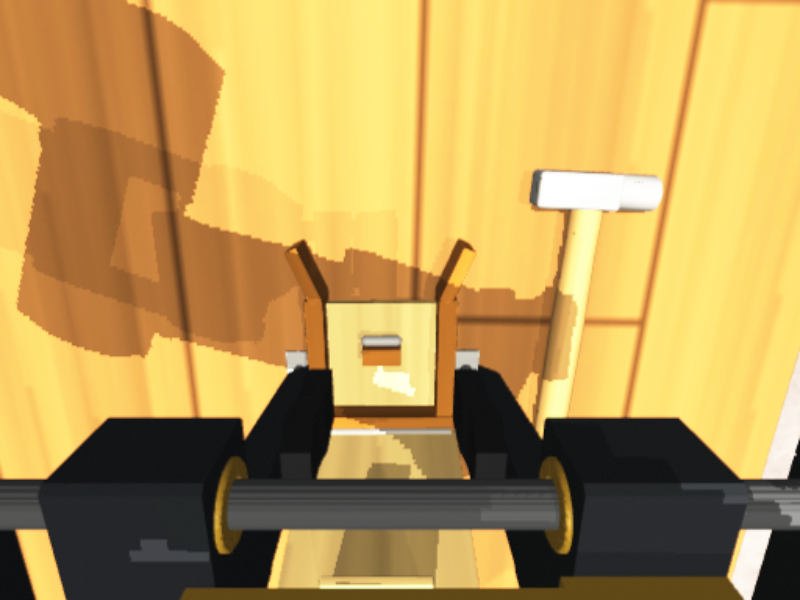

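Run:
```python
from h import *
k=.64
for n,p,z in [("kl",(327,303),.017),("kr",(436,302),.017),("kbl",(333,407),.017),("kbr",(435,406),.017),("wl",(306,300),.036),("wr",(457,300),.036),("hl",(297,243),.036),("hr",(468,243),.036)]:
    print(n,onz("wrist",(p[0]*k,p[1]*k),z).round(4))
```

```text
kl [ 0.5545 -0.1398  0.017 ]
kr [ 0.6392 -0.1377  0.017 ]
kbl [ 0.557  -0.2315  0.017 ]
kbr [ 0.6421 -0.2293  0.017 ]
wl [ 0.5417 -0.1312  0.036 ]
wr [ 0.6527 -0.1296  0.036 ]
hl [ 0.537  -0.0887  0.036 ]
hr [ 0.6581 -0.087   0.036 ]
```

send_rows:
  increments:
    - [0.0343,-0.005,0,0]
    - [0.0343,-0.005,0,0]
    - [0.0343,-0.005,0,0]
    - [0.0343,-0.005,0,0]
    - [0.0343,-0.005,0,0]
    - [0.0343,-0.005,0,0]
    - [0.0343,-0.005,0,0]
    - [0.0343,-0.005,0,0]
    - [0.0343,-0.005,0,0]
    - [0.034,-0.005,0,0]
    - [0,0,0.02,-5.5]
    - [0,0,0.02,-5.5]
    - [0,0,0,0]
    - [0,0,0,0]

```text
clock: 6.48
eef_pos: [0.5478, 0.2654, 0.1946]
eef_rot: [0.632, 0.775, 0.002, 0.001]
ft_force: [-0.4, -0.2, 0.2]
grip_width: 0.04
```

```bash
cat > goto.py <<'E'
import sys
from h import *
s=bot.observe();M=R.from_quat(s["eef_rot"]).as_matrix();p=np.array(s["eef_pos"])
a=[float(v) for v in sys.argv[1:]]
hd=np.degrees(np.arctan2(-M[0,0],M[1,0])) # push heading from -y toward +x
print("clock",s["clock"],"pos",p.round(4),"heading",hd.round(2),"F",np.round(s["ft_force"],1),"tool delta",(M.T@(np.array(a[:3])-p)).round(4),"roll",round(hd-a[3],2))
print("tilt",M[:,2].round(4))
E
python3 goto.py 0.5495 0.245 0.15 11.9
python3 - <<'E'
from h import *
save("wrist","w2")
for l,z in dict(scraper_edge=0,scraper_back=.007,scraper=0).items():
    for px,p in tip(l,"wrist")[:1]: print(l,np.round(px,1),round(p,2),onz("wrist",px,z).round(4))
E
```

```text
clock 6.4833 pos [0.5478 0.2654 0.1946] heading 11.61 F [-0.4 -0.2  0.2] tool delta [-0.0204 -0.0026  0.0446] roll -0.29
tilt [ 0.0045  0.0024 -1.    ]
scraper_edge [249.5 293.2] 0.55 [0.5806 0.0993 0.    ]
scraper_back [248.  209.2] 0.58 [0.5559 0.2137 0.007 ]
scraper [248.8 253.4] 0.73 [0.569  0.1546 0.    ]
```

send_rows:
  increments:
    - [-0.006,-0.001,0.03,0]
    - [-0.006,-0.001,0.03,0]
    - [0,0,0.03,0]
    - [0,0,0.03,0]
    - [0,0,0.03,0]
    - [0,0,0.015,-0.5]
    - [0,0,0,0]
    - [0,0,0,0]

```text
clock: 7.35
eef_pos: [0.5579, 0.2501, 0.0333]
eef_rot: [0.635, 0.772, 0.011, 0.007]
ft_force: [0.3, 1.7, 0.2]
grip_width: 0.04
```

```bash
python3 goto.py 0.5476 0.2527 0.006 12.1
```

```text
clock 7.35 pos [0.5579 0.2501 0.0333] heading 11.16 F [0.3 1.7 0.2] tool delta [ 0.0045 -0.0103  0.027 ] roll -0.94
tilt [ 0.0249  0.0069 -0.9997]
```

send_rows:
  increments:
    - [0.002,-0.005,0.009,-0.5]
    - [0.002,-0.005,0.009,-0.4]
    - [0,0,0.006,0]
    - [0,0,0,0]
    - [0,0,0,0]

```text
clock: 7.77
eef_pos: [0.5528, 0.2522, 0.0162]
eef_rot: [0.631, 0.776, 0.016, 0.011]
ft_force: [-0.8, -0.8, -0.1]
grip_width: 0.0399
```

```bash
python3 goto.py 0.5476 0.2527 0.006 12.1
```

```text
clock 7.7667 pos [0.5528 0.2522 0.0162] heading 11.77 F [-0.8 -0.8 -0.1] tool delta [ 0.0015 -0.0054  0.01  ] roll -0.33
tilt [ 0.0376  0.0099 -0.9992]
```

send_rows:
  increments:
    - [0,0,0,0]
    - [0,0,0,0]
    - [0,0,0,0]
    - [0,0,0,0]

```text
clock: 8.1
eef_pos: [0.5549, 0.2524, 0.0193]
eef_rot: [0.631, 0.775, 0.018, 0.013]
ft_force: [0.0, -0.2, 0.2]
grip_width: 0.04
```

```bash
python3 goto.py 0.5476 0.2527 0.006 12.1
```

```text
clock 8.1 pos [0.5549 0.2524 0.0193] heading 11.7 F [ 0.  -0.2  0.2] tool delta [ 0.0018 -0.0076  0.013 ] roll -0.4
tilt [ 0.0428  0.011  -0.999 ]
```

send_rows:
  increments:
    - [-0.003,-0.005,0.009,-0.3]
    - [-0.006,-0.005,0.008,-0.2]
    - [-0.006,-0.0005,0.001,0]

```text
clock: 8.35
eef_pos: [0.5492, 0.2365, 0.0018]
eef_rot: [0.627, 0.778, 0.019, 0.014]
ft_force: [-0.7, 1.9, 1.8]
grip_width: 0.04
```

```bash
python3 goto.py 0.5535 0.2255 0.006 12.1
```

```text
clock 8.35 pos [0.5492 0.2365 0.0018] heading 12.27 F [-0.7  1.9  1.8] tool delta [-0.0117  0.0021 -0.0042] roll 0.17
tilt [ 0.0461  0.0125 -0.9989]
```

send_rows:
  increments:
    - [-0.008,0.002,-0.004,0]
    - [-0.012,0,-0.001,0]
    - [-0.012,0,0,0.6]
    - [-0.012,0,0,0.6]

```text
clock: 8.68
eef_pos: [0.5613, 0.1918, 0.008]
eef_rot: [0.635, 0.772, 0.02, 0.014]
ft_force: [-0.1, 1.8, -1.5]
grip_width: 0.0398
```

```bash
python3 goto.py 0.5619 0.189 0.006 11
python3 - <<'E'
from h import *
for c in("top","wrist"):
  save(c,"p1"+c)
  for l,z in dict(scraper_edge=0,scraper_back=.007,scraper=0).items():
    for px,p in tip(l,c)[:1]: print(c,l,np.round(px,1),round(p,2),onz(c,px,z).round(4))
E
```

```text
clock 8.6833 pos [0.5613 0.1918 0.008 ] heading 11.08 F [-0.1  1.8 -1.5] tool delta [-0.0028 -0.      0.002 ] roll 0.08
tilt [ 0.0464  0.0135 -0.9988]
top scraper_edge [266.3 216.4] 0.68 [0.5945 0.0569 0.    ]
top scraper [334.2 213.4] 0.15 [ 0.6037 -0.1406  0.    ]
wrist scraper_back [254.9 274.5] 0.97 [0.5652 0.1785 0.007 ]
```

View pics/p1wrist.png

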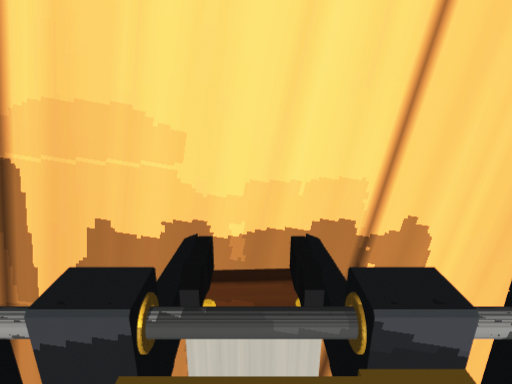

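send_rows:
  increments:
    - [-0.012,-0.0005,0.0015,0]
    - [-0.012,-0.0005,0.0012,0]
    - [-0.012,-0.0005,0.001,0]
    - [-0.012,-0.0005,0.001,0]
    - [-0.012,-0.0005,0.001,0]
    - [-0.012,-0.0005,0.001,0]

```text
clock: 9.58
eef_pos: [0.5729, 0.1273, 0.0033]
eef_rot: [0.632, 0.775, 0.025, 0.013]
ft_force: [-1.2, 6.4, 4.9]
grip_width: 0.0399
```

```bash
python3 goto.py 0.5923 0.0 0.006 1.6
python3 - <<'E'
from h import *
for c in("top","side","wrist"):
  save(c,"p2"+c)
  for l,z in dict(scraper_edge=0,scraper_back=.007,scraper=0).items():
    for px,p in tip(l,c)[:1]: print(c,l,np.round(px,1),round(p,2),onz(c,px,z).round(4))
E
```

```text
clock 9.5833 pos [0.5729 0.1273 0.0033] heading 11.62 F [-1.2  6.4  4.9] tool delta [-0.1285 -0.0064 -0.0046] roll 10.02
tilt [ 0.0524  0.0226 -0.9984]
top scraper_edge [287.1 212.7] 0.68 [ 0.6054 -0.0035  0.    ]
top scraper_back [373.6 211.9] 0.54 [ 0.6076 -0.254   0.007 ]
top scraper [262.9 218.5] 0.82 [0.5884 0.0667 0.    ]
side scraper_edge [242.8 252.1] 0.67 [0.6016 0.0023 0.    ]
side scraper_back [222.7 217.1] 0.67 [0.5716 0.1091 0.007 ]
side scraper [231.8 232.5] 0.61 [0.5864 0.0632 0.    ]
wrist scraper_back [251.1 279.7] 0.92 [0.5749 0.1122 0.007 ]
wrist scraper [254.8 360.8] 0.7 [0.5896 0.0533 0.    ]
```

send_rows:
  increments:
    - [-0.012,-0.0005,-0.003,0]
    - [-0.012,-0.0005,-0.001,0]
    - [-0.012,-0.0005,0.0005,0]
    - [-0.012,-0.0005,0.0005,0.8]
    - [-0.012,-0.0005,0.0005,1.3]
    - [-0.012,-0.0005,0.0005,1.3]

```text
clock: 10.68
eef_pos: [0.5849, 0.053, 0.0059]
eef_rot: [0.654, 0.756, 0.028, 0.012]
ft_force: [0.2, 6.2, 4.1]
grip_width: 0.0403
```

```bash
python3 goto.py 0.5923 0.0 0.006 1.6
python3 - <<'E'
from h import *
for c in("top","side","wrist"):
  save(c,"p3"+c)
  for l,z in dict(scraper_edge=0,scraper_back=.007,scraper=0).items():
    for px,p in tip(l,c)[:1]: print(c,l,np.round(px,1),round(p,2),onz(c,px,z).round(4))
E
```

```text
clock 10.6833 pos [0.5849 0.053  0.0059] heading 8.26 F [0.2 6.2 4.1] tool delta [-0.0535 -0.0003 -0.001 ] roll 6.66
tilt [ 0.0548  0.0255 -0.9982]
top scraper_edge [311.9 213.1] 0.6 [ 0.6044 -0.0757  0.    ]
top scraper [291.3 216. ] 0.66 [ 0.5958 -0.0156  0.    ]
side scraper_edge [252.8 280.4] 0.69 [ 0.6095 -0.0729  0.    ]
side scraper_back [235.5 238.1] 0.57 [0.5914 0.0385 0.007 ]
side scraper [243.3 260.4] 0.79 [ 0.599 -0.02   0.   ]
wrist scraper_back [257.  279.4] 0.9 [0.5892 0.0385 0.007 ]
wrist scraper [255.5 359.3] 0.67 [ 0.5979 -0.021   0.    ]
```

send_rows:
  increments:
    - [-0.01,-0.001,-0.002,1.8]
    - [-0.01,-0.001,-0.001,1.8]
    - [-0.01,-0.001,0,1.8]
    - [-0.01,-0.0005,0,1.3]
    - [-0.008,-0.0005,0,0]

```text
clock: 11.7
eef_pos: [0.5844, 0.0044, 0.0075]
eef_rot: [0.7, 0.713, 0.029, 0.01]
ft_force: [0.2, 4.2, 1.9]
grip_width: 0.0401
```

```bash
python3 goto.py 0.5923 0.0 0.006 1.6
python3 - <<'E'
from h import *
for c in("top","side","wrist"):
  im=save(c,"p4"+c)
  if c!="wrist":
    v=cv2.resize(im[150:300,190:430] if c=="top" else im[180:384,160:400],None,fx=2.5 if c=="top" else 1.9,fy=2.5 if c=="top" else 1.9,interpolation=2)
    cv2.imwrite("pics/p4%sc.png"%c,v[:,:,::-1].copy())
  for l,z in dict(scraper_edge=0,scraper_back=.007,scraper=0).items():
    for px,p in tip(l,c)[:1]: print(c,l,np.round(px,1),round(p,2),onz(c,px,z).round(4))
E
```

```text
clock 11.7 pos [0.5844 0.0044 0.0075] heading 1.11 F [0.2 4.2 1.9] tool delta [-0.0046  0.0078  0.0018] roll -0.49
tilt [ 0.0541  0.0267 -0.9982]
top scraper_edge [331.5 217. ] 0.46 [ 0.5931 -0.1326  0.    ]
top scraper_back [137.7 237.9] 0.63 [0.5317 0.4242 0.007 ]
side scraper_edge [247.6 307. ] 0.83 [ 0.5891 -0.1294  0.    ]
side scraper_back [235.7 251.4] 0.89 [0.5863 0.0009 0.007 ]
side scraper [240.  280.8] 0.69 [ 0.5843 -0.0693  0.    ]
wrist scraper_back [260.1 274.1] 0.83 [ 0.589  -0.0087  0.007 ]
wrist scraper [258.7 356.2] 0.97 [ 0.5906 -0.0698  0.    ]
```

View pics/p4sidec.png

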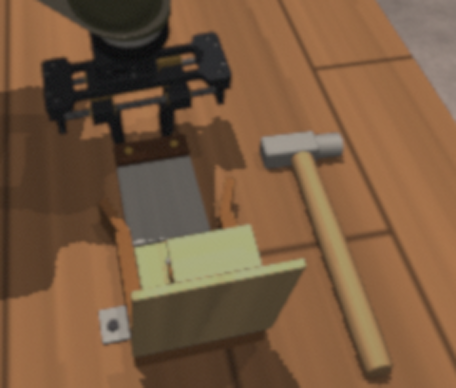

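send_rows:
  increments:
    - [-0.006,0.0015,0.0005,0]
    - [-0.006,0.0015,0.0005,0]
    - [-0.006,0.0015,0,-0.3]
    - [-0.006,0.0015,0,0]

```text
clock: 12.63
eef_pos: [0.5901, -0.0161, 0.0064]
eef_rot: [0.696, 0.717, 0.029, 0.008]
ft_force: [-0.6, 4.7, 2.7]
grip_width: 0.0399
```

```bash
python3 goto.py 0.5949 -0.098 0.006 1.6
python3 - <<'E'
from h import *
for c in("top","side","wrist"):
  im=save(c,"p5"+c)
  for l,z in dict(scraper_edge=0,scraper_back=.007,scraper=0).items():
    for px,p in tip(l,c)[:1]: print(c,l,np.round(px,1),round(p,2),onz(c,px,z).round(4))
E
```

```text
clock 12.6333 pos [ 0.5901 -0.0161  0.0064] heading 1.71 F [-0.6  4.7  2.7] tool delta [-0.082   0.0024 -0.0019] roll 0.11
tilt [ 0.0511  0.0308 -0.9982]
top scraper_edge [366.4 213.9] 0.6 [ 0.6024 -0.2346  0.    ]
top scraper_back [341.1 166.8] 0.55 [ 0.7401 -0.1625  0.007 ]
side scraper_edge [254.6 313.1] 0.59 [ 0.5996 -0.144   0.    ]
side scraper_back [242.  259.8] 0.85 [ 0.5958 -0.0237  0.007 ]
side scraper [260.  357.6] 0.74 [ 0.5931 -0.2256  0.    ]
wrist scraper_back [256.6 274.5] 0.96 [ 0.5932 -0.0303  0.007 ]
wrist scraper [258.6 354.5] 0.97 [ 0.5969 -0.0893  0.    ]
```

send_rows:
  increments:
    - [-0.01,0,0,0]
    - [-0.01,0,0,0]
    - [-0.01,0,0,0]
    - [-0.01,0,0,0]

```text
clock: 13.57
eef_pos: [0.5911, -0.0532, 0.0062]
eef_rot: [0.695, 0.718, 0.031, 0.006]
ft_force: [-1.7, 7.0, 3.5]
grip_width: 0.0398
```

```bash
python3 goto.py 0.5949 -0.098 0.006 1.6
python3 - <<'E'
from h import *
for c in("side","wrist"):
  im=save(c,"p6"+c)
  for l,z in dict(scraper_back=.007,).items():
    for px,p in tip(l,c)[:1]: print(c,l,np.round(px,1),round(p,2),onz(c,px,z).round(4))
E
```

```text
clock 13.5667 pos [ 0.5911 -0.0532  0.0062] heading 1.89 F [-1.7  7.   3.5] tool delta [-0.0449  0.0024 -0.0011] roll 0.29
tilt [ 0.0515  0.0353 -0.998 ]
side scraper_back [246.8 276.9] 0.82 [ 0.5982 -0.0676  0.007 ]
wrist scraper_back [259.9 271.4] 0.76 [ 0.5959 -0.0659  0.007 ]
```

send_rows:
  increments:
    - [-0.01,0,0,0]
    - [-0.01,0,-0.0005,0]
    - [-0.01,0,0,0]
    - [-0.006,0,-0.0005,0]

```text
clock: 14.1
eef_pos: [0.5913, -0.0864, 0.0058]
eef_rot: [0.694, 0.719, 0.031, 0.004]
ft_force: [0.1, 1.5, -1.7]
grip_width: 0.0402
```

send_rows:
  increments:
    - [-0.005,0,0,0]
    - [-0.005,0,0,0]
    - [-0.005,0,0,0]

```text
clock: 14.35
eef_pos: [0.5916, -0.0983, 0.0057]
eef_rot: [0.695, 0.719, 0.034, 0.001]
ft_force: [4.9, 39.3, 10.1]
grip_width: 0.0402
```

```bash
python3 goto.py 0.5949 -0.098 0.006 1.6
python3 - <<'E'
from h import *
for c in("side","wrist"):
  im=save(c,"p7"+c)
  for l,z in dict(scraper_back=.007,).items():
    for px,p in tip(l,c)[:1]: print(c,l,np.round(px,1),round(p,2),onz(c,px,z).round(4))
E
```

```text
clock 14.35 pos [ 0.5916 -0.0983  0.0057] heading 2.0 F [ 4.9 39.3 10.1] tool delta [ 0.0002  0.0034 -0.0001] roll 0.4
tilt [ 0.0479  0.0471 -0.9977]
side scraper_back [251.1 294.9] 0.59 [ 0.5992 -0.1096  0.007 ]
wrist scraper_back [259.  270.6] 0.78 [ 0.5959 -0.1094  0.007 ]
```

View pics/p7wrist.png

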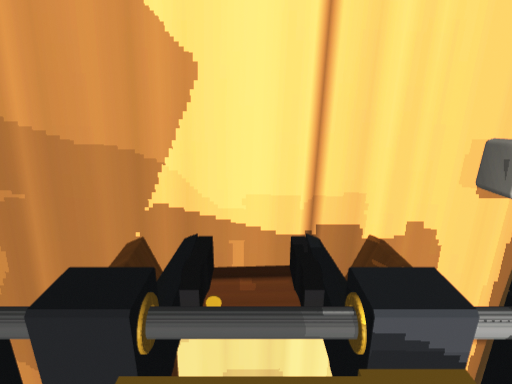

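The push met a hard stop at 39 N, with the back at y ≈ −0.109 against −0.108 predicted, so the scraper is home. The picture shows the bar seated between the fingers. Next I'll retreat and rise.

send_rows:
  increments:
    - [0.012,0,0,0]
    - [0.015,0,-0.002,0]
    - [0.01,0,-0.02,0]
    - [0,0,-0.035,0]
    - [0,0,-0.035,0]
    - [0,0,-0.035,0]
    - [0,0,-0.035,0]
    - [0,0,-0.035,0]
    - [0,0,-0.035,0]
    - [0,0,-0.015,0]
    - [0,0,0,0]

```text
clock: 15.47
eef_pos: [0.5766, -0.0657, 0.2648]
eef_rot: [0.693, 0.72, 0.029, 0.003]
ft_force: [0.1, -0.6, -0.5]
grip_width: 0.0396
```

```bash
python3 goto.py 0.597 -0.34 0.24 1.6
python3 - <<'E'
from h import *
for c in("top","side","wrist"):
  im=save(c,"q0"+c)
  for l,z in dict(scraper_back=.007,lid_hinge=.036,lid_front=.18).items():
    for px,p in tip(l,c)[:1]: print(c,l,np.round(px,1),round(p,2),onz(c,px,z).round(4))
# lid plane: intersect lid_front rays with case mid-plane x~0.599
for c in("top","side","wrist"):
  for px,p in tip("lid_front",c)[:1]:
    o,d=ray(c,px); print(c,"at x=.5995",(o+d*(.5995-o[0])/d[0]).round(3))
E
```

```text
clock 15.4667 pos [ 0.5766 -0.0657  0.2648] heading 2.25 F [ 0.1 -0.6 -0.5] tool delta [-0.2756  0.0089  0.0151] roll 0.65
tilt [ 0.0444  0.0387 -0.9983]
top lid_front [401.8 212.6] 0.72 [ 0.5894 -0.2793  0.18  ]
side scraper_back [251.6 290.9] 0.68 [ 0.6017 -0.1011  0.007 ]
side lid_hinge [267.2 352.1] 0.94 [ 0.6018 -0.2355  0.036 ]
side lid_front [265.5 354.7] 0.72 [ 0.5788 -0.3051  0.18  ]
wrist scraper_back [257.6 193.5] 0.89 [ 0.5956 -0.1092  0.007 ]
wrist lid_hinge [253.8 291.6] 0.62 [ 0.5946 -0.2395  0.036 ]
top at x=.5995 [ 0.6   -0.314  0.074]
side at x=.5995 [ 0.6   -0.235  0.027]
```

View pics/q0wrist.png

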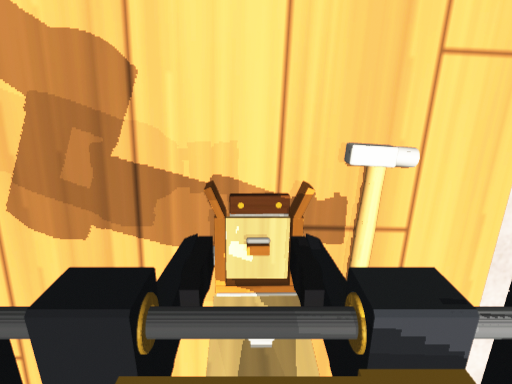

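send_rows:
  increments:
    - [-0.035,0.002,0,0]
    - [-0.035,0.002,0,0]
    - [-0.035,0.002,0,0]
    - [-0.035,0.002,0,0]
    - [-0.035,0.002,0,0]
    - [-0.035,0.002,0,0]
    - [-0.035,0.002,0,0]
    - [-0.035,0.002,0,0]
    - [-0.006,0,0,0]
    - [0,0,0,0]

```text
clock: 17.05
eef_pos: [0.6039, -0.3624, 0.249]
eef_rot: [0.692, 0.722, 0.029, -0.001]
ft_force: [0.2, 0.2, -0.5]
grip_width: 0.0403
```

```bash
python3 goto.py 0.597 -0.34 0.14 1.6
python3 - <<'E'
from h import *
for c in("side","wrist"):
  im=save(c,"q1"+c)
  for l,z in dict(lid_front=.18).items():
    for px,p in tip(l,c)[:1]: print(c,l,np.round(px,1),round(p,2),onz(c,px,z).round(4))
E
```

```text
clock 17.05 pos [ 0.6039 -0.3624  0.249 ] heading 2.47 F [ 0.2  0.2 -0.5] tool delta [ 0.0182 -0.0104  0.1095] roll 0.87
tilt [ 0.0392  0.0426 -0.9983]
wrist lid_front [243.4  83. ] 0.56 [ 0.5981 -0.2739  0.18  ]
```

View pics/q1wrist.png

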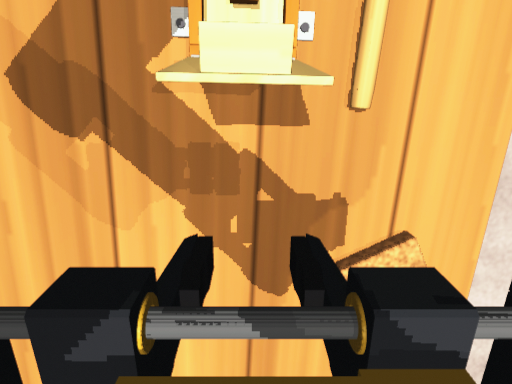

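send_rows:
  increments:
    - [0,-0.003,0.028,0]
    - [0,-0.003,0.028,0]
    - [0,-0.003,0.028,0]
    - [0,0,0.026,0]
    - [0.01,0,0.002,0]
    - [0.012,0,0,0]

```text
clock: 17.75
eef_pos: [0.6009, -0.3244, 0.1403]
eef_rot: [0.687, 0.726, 0.029, 0.004]
ft_force: [0.3, 1.0, 0.4]
grip_width: 0.0398
```

```bash
python3 goto.py 0.599 -0.285 0.137 1.6
```

```text
clock 17.75 pos [ 0.6009 -0.3244  0.1403] heading 3.18 F [0.3 1.  0.4] tool delta [0.0393 0.0001 0.0047] roll 1.58
tilt [ 0.0467  0.0368 -0.9982]
```

send_rows:
  increments:
    - [0.014,0,0.001,0]
    - [0.014,0,0.001,0]
    - [0.012,0,0.001,0]
    - [0.012,0,0.001,0]
    - [0.012,0,0.001,0]
    - [0.012,0,0.001,0]
    - [0.012,0,0.001,0]

```text
clock: 18.33
eef_pos: [0.5964, -0.2234, 0.1391]
eef_rot: [0.684, 0.728, 0.03, 0.006]
ft_force: [0.7, -1.4, 0.3]
grip_width: 0.0402
```

```bash
python3 goto.py 0.597 -0.17 0.125 1.6
python3 - <<'E'
from h import *
save("side","q2side")
E
```

```text
clock 18.3333 pos [ 0.5964 -0.2234  0.1391] heading 3.62 F [ 0.7 -1.4  0.3] tool delta [0.0528 0.0032 0.016 ] roll 2.02
tilt [ 0.0497  0.035  -0.9982]
```

View pics/q2side.png

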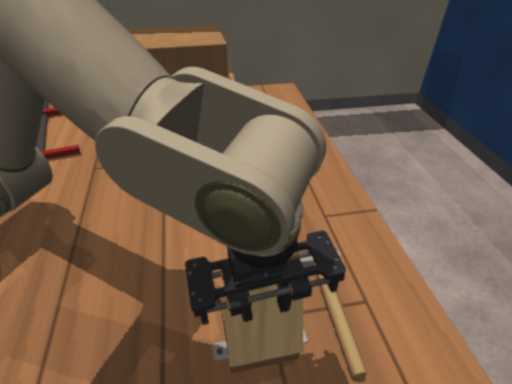

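send_rows:
  increments:
    - [0.012,0,0.003,0]
    - [0.012,0,0.003,0]
    - [0.012,0,0.003,0]
    - [0.012,0,0.003,0]
    - [0.012,0,0.003,0]
    - [0.012,0,0.002,0]
    - [0,0,0,0]
    - [0,0,0,0]
    - [0,0,0,0]

```text
clock: 19.13
eef_pos: [0.5915, -0.1391, 0.1223]
eef_rot: [0.683, 0.73, 0.03, 0.004]
ft_force: [0.3, -0.5, -0.2]
grip_width: 0.0403
```

```bash
python3 goto.py 0.5955 -0.11 0.12 1.6
python3 - <<'E'
from h import *
for c in("side","wrist"):
  im=save(c,"q3"+c)
  for px,p in tip("lid_front",c)[:1]: print(c,np.round(px,1),round(p,2),onz(c,px,.061).round(4))
E
```

```text
clock 19.1333 pos [ 0.5915 -0.1391  0.1223] heading 3.81 F [ 0.3 -0.5 -0.2] tool delta [0.0287 0.0058 0.0035] roll 2.21
tilt [ 0.0472  0.0375 -0.9982]
side [249.5 265.1] 0.58 [ 0.6007 -0.0818  0.061 ]
wrist [256.4 153.9] 0.68 [ 0.5952 -0.1     0.061 ]
```

View pics/q3wrist.png

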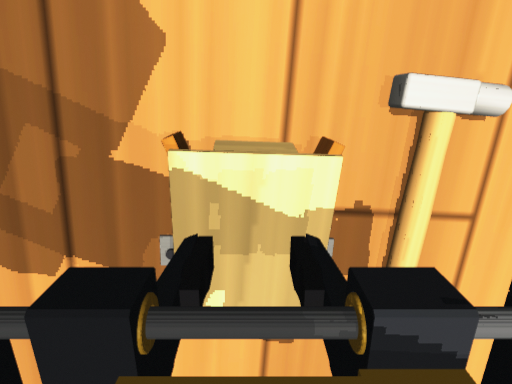

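send_rows:
  increments:
    - [0.012,0.003,0,0]
    - [0.012,0.002,0.005,0]
    - [0.004,0,0.015,0]
    - [0,0,0.015,0]
    - [0,0,0.012,0]

```text
clock: 19.75
eef_pos: [0.599, -0.1067, 0.0774]
eef_rot: [0.684, 0.729, 0.031, 0.008]
ft_force: [0.3, -0.4, -0.6]
grip_width: 0.0398
```

```bash
python3 goto.py 0.5955 -0.108 0.045 1.6
```

```text
clock 19.75 pos [ 0.599  -0.1067  0.0774] heading 3.66 F [ 0.3 -0.4 -0.6] tool delta [-0.0021 -0.0054  0.0321] roll 2.06
tilt [ 0.0539  0.0351 -0.9979]
```

send_rows:
  increments:
    - [-0.002,-0.002,0.006,0]
    - [0,0,0.006,0]
    - [0,0,0.005,0]

```text
clock: 20.0
eef_pos: [0.5974, -0.1054, 0.0583]
eef_rot: [0.683, 0.729, 0.031, 0.006]
ft_force: [-3.5, 0.8, 7.3]
grip_width: 0.0401
```

send_rows:
  increments:
    - [0,0,0.005,0]
    - [0,0,0.005,0]

```text
clock: 20.17
eef_pos: [0.5976, -0.1042, 0.0487]
eef_rot: [0.683, 0.729, 0.031, 0.006]
ft_force: [-1.9, -0.7, 1.7]
grip_width: 0.04
```

send_rows:
  increments:
    - [0,0,0.005,0]
    - [0,0,0.005,0]

```text
clock: 20.33
eef_pos: [0.5986, -0.1039, 0.0418]
eef_rot: [0.683, 0.73, 0.031, 0.007]
ft_force: [-22.3, 3.9, 72.5]
grip_width: 0.0399
```

The lid snapped down: force rose to 7 N, fell to 1.7 N, then hit a hard stop with the tip at z ≈ 0.042. Now lifting clear to check.

send_rows:
  increments:
    - [0,0,-0.01,0]
    - [0,0,-0.03,0]
    - [0,0,-0.04,0]
    - [0.02,0,-0.04,0]
    - [0.03,0,-0.04,0]
    - [0.03,0,-0.03,0]
    - [0,0,0,0]
    - [0,0,0,0]
    - [0,0,0,0]
    - [0,0,0,0]
    - [0,0,0,0]

```text
clock: 21.25
eef_pos: [0.5849, -0.0358, 0.2307]
eef_rot: [0.684, 0.728, 0.032, 0.009]
ft_force: [-0.5, -0.2, 0.5]
grip_width: 0.0396
```

```bash
python3 goto.py 0.5955 -0.03 0.22 1.6
python3 - <<'E'
from h import *
for c in("top","side","wrist"):
  im=save(c,"q4"+c)
  for px,p in tip("lid_front",c)[:1]: print(c,np.round(px,1),round(p,2),onz(c,px,.042).round(4),onz(c,px,.061).round(4))
  for l in("can","mallet","beam"):
    for px,p in tip(l,c)[:1]: print(c,l,round(p,2),onz(c,px,0).round(3))
w=cv2.imread("pics/q4wrist.png");s=cv2.imread("pics/q4side.png")
cv2.imwrite("pics/q4.png",np.vstack([w,s])[:768].copy() if 0 else np.hstack([cv2.resize(w,(400,300)),cv2.resize(s[200:384,150:396],(400,300))]))
print([proj("wrist",(.5955+d,-.0945,z)) for z in(.042,.061) for d in(-.059,.059)])
E
```

```text
clock 21.25 pos [ 0.5849 -0.0358  0.2307] heading 3.63 F [-0.5 -0.2  0.5] tool delta [0.0048 0.0103 0.0114] roll 2.03
tilt [ 0.0567  0.0348 -0.9978]
top can 0.81 [0.534 0.423 0.   ]
top mallet 0.86 [ 0.739 -0.157  0.   ]
top beam 0.68 [0.67  0.399 0.   ]
side [250.2 277.4] 0.79 [ 0.5998 -0.0953  0.042 ] [ 0.5972 -0.1091  0.061 ]
side can 0.51 [0.53  0.429 0.   ]
side mallet 0.66 [ 0.74  -0.168  0.   ]
side beam 0.63 [0.676 0.414 0.   ]
wrist [246.7 223.6] 0.68 [ 0.5952 -0.0985  0.042 ] [ 0.5938 -0.0908  0.061 ]
wrist mallet 0.78 [ 0.742 -0.164  0.   ]
[(np.float64(195.37345017028395), np.float64(218.4762552398602)), (np.float64(297.7383221121003), np.float64(222.1939290931077)), (np.float64(193.45466123534752), np.float64(224.9379999481028)), (np.float64(301.20576084297926), np.float64(228.6828736356327))]
```

View pics/q4.png

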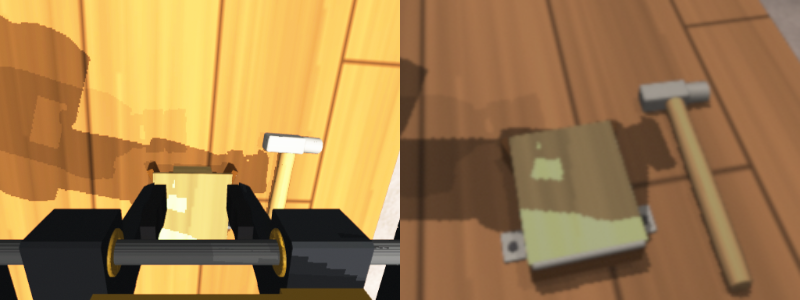

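The side view shows the lid flat. Its free edge lies at y ≈ −0.095 for the shut height of 0.042, as expected, and it held for about 1 s after release.

```bash
python3 -c "
from h import *
save('side','end');print(tip('lid_front','side')[:1]);print(bot.close_job())"
```

```text
[((247.7056, 276.7872), 0.93)]
the job is handed in; nothing more can be done
None
```

The scraper is in the case, the lid is shut past its catch, and the job was handed in at about 21 s of the 64 s allowed.

- **Scraper:** I pushed it flat along the bench with the two spread fingers on the rear of the grip bar, turning it about 10° to line up with the case. It went under the keeper board to a hard stop (39 N). Its back measured y ≈ −0.109, against −0.108 predicted for fully home.
- **Lid:** I swung it over from behind and it fell onto its catch. I then pressed its front edge: force rose to about 7 N, dropped to 2 N as it snapped, and bottomed with the fingertips at 42 mm.
- **Last checks:** After release, the side camera put the lid's free edge at the shut position. It was still there about 1 s later, just before I handed in. The can and hammer had not visibly moved. The beam was within measuring scatter: the side camera agreed with its first reading to a few mm, the top camera to about 9 mm.

**Disagreements and rough spots:**
- The final press peaked at 72 N through the fingertips, more than needed but under the 120 N wrist limit.
- The tool slowly tilted by about 3–4° during the work, and a fingertip lightly touched the bench while pushing (up to about 5 N, and 10 N at the stop).
- In the last pictures the wrist camera put the lid edge about 3 mm from where the side camera did. The top camera did not detect it.

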